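# Temperature round of the warming crocks

## Task

Do the snack stall's temperature round: lift the probe out of its dock and, holding it upright by its orange handle, gently press its tip down on the middle of the brass stud in the red lid, then the yellow lid, then the blue lid, keeping each stud pressed well down for about a second. Then hang the probe up by its handle, centred across both prongs of the hook stand, and let go so that it hangs still. Touch the crocks with the probe only, and leave the crockery, bottle, jar and spoon where they are.

Things in the scene. Friction and masses are not known exactly. Their poses are not given: they have to be found in the camera images.
- probe: T-handled temperature probe, 0.14 to 0.28 kg. Origin at the tip of its foot, z up the stem. From the tip up: steel foot 10 mm across, 8 mm tall; stem 7 mm across to 70 mm; white round housing 70 to 105 mm up, 38 mm across, with a 52 mm flange at its bottom; black neck (13 mm in x, 18 in y) to 150 mm; orange cross-handle 150 to 166 mm up. Same after a half turn but for a display on -x.
- probe_tip (a point): Centre of the flat underside of the probe's foot (the origin of the probe).
- probe_bar (a point): Centre of the orange cross-handle, 158 mm above the tip. The handle is a flat-sided bar 130 mm long (along the probe's y), 14 mm thick (x), 16 mm tall (z). Grip it across x from above, around its middle; 45 mm are free below it down to the housing.
- dock: Grey dock block, fixed, 85 x 85 mm, 80 mm tall, origin under its centre. At the start the probe stands upright in it: stem in a 23 mm through hole in the middle, flange resting loosely on the top face, tip 10 mm and handle's centre 168 mm above the table, handle along the dock's y within 6 degrees. The probe lifts straight up and out.
- hook: Steel hook stand, fixed. Origin under the centre of its dark wooden base (100 x 130 mm, 12 mm thick). Two upright 10 mm bars at y = -42 and +42 mm, x = 0, with nothing between them, bend at 210 mm height into level prongs that run 85 mm to -x; there they turn up, ending 231 mm above the table at x = -98 mm at most.
- hook_seat (a point): Point midway between the two prongs, level with their tops, 215 mm above the table, 48 mm in front (-x) of the uprights' axes. Axes as the hook stand: x from the prongs' open ends to the uprights, y across, z up. The probe hangs with its handle along y across both prongs, behind the upturned ends, neck between the prongs, housing below, handle's centre 8 mm above this point.
- red_crock: Small brown crock with a red lid on a square steel warmer base, fixed: base 124 x 124 mm, lid 110 mm across and flat in the middle, its top 85 mm above the table. Origin at the centre of the underside.
- red_stud_top (a point): Centre of the top face of the brass test stud in the middle of the red lid, 22 mm across, upright, in a dark collar 38 mm across out of which it sticks up 12 mm (4 mm when fully down). It moves with the stud, and stands 109 mm above the table when not pressed.
- red_stud (a joint): Travel of the red lid's stud in m: 0 up, 0.008 fully down. It is sprung: some 5 N holds it fully down, and it rises again when let go. A reading needs it at least half way down.
- yellow_crock: Small brown crock with a yellow lid on a square steel warmer base, fixed: base 124 x 124 mm, lid 110 mm across and flat in the middle, its top 100 mm above the table. Origin at the centre of the underside.
- yellow_stud_top (a point): Centre of the top face of the brass test stud in the middle of the yellow lid, 22 mm across, upright, in a dark collar 38 mm across out of which it sticks up 12 mm (4 mm when fully down). It moves with the stud, and stands 124 mm above the table when not pressed.
- yellow_stud (a joint): Travel of the yellow lid's stud in m: 0 up, 0.008 fully down. It is sprung: some 5 N holds it fully down, and it rises again when let go. A reading needs it at least half way down.
- blue_crock: Small brown crock with a blue lid on a square steel warmer base, fixed: base 124 x 124 mm, lid 110 mm across and flat in the middle, its top 70 mm above the table. Origin at the centre of the underside.
- blue_stud_top (a point): Centre of the top face of the brass test stud in the middle of the blue lid, 22 mm across, upright, in a dark collar 38 mm across out of which it sticks up 12 mm (4 mm when fully down). It moves with the stud, and stands 94 mm above the table when not pressed.
- blue_stud (a joint): Travel of the blue lid's stud in m: 0 up, 0.008 fully down. It is sprung: some 5 N holds it fully down, and it rises again when let go. A reading needs it at least half way down.
- bowl: Bystander: blue bowl, 110 mm wide, 50 mm tall. Loose; origin at the centre of its underside. To be left alone.
- cup: Bystander: small white cup, 68 mm wide, 60 mm tall. Loose; origin at the centre of its underside. To be left alone.
- mug: Bystander: white mug, 76 mm wide, 85 mm tall, with a handle. Loose; origin at the centre of its underside. To be left alone.
- sauce: Bystander: amber sauce bottle with a red cap, 52 mm wide, 140 mm tall. Loose; origin at the centre of its underside. To be left alone.
- pickles: Bystander: green glass jar, 72 mm wide, 90 mm tall. Loose; origin at the centre of its underside. To be left alone.
- dish: Bystander: flat white dish, 120 mm wide, 18 mm tall. Loose; origin at the centre of its underside. To be left alone.
- spoon: Bystander: spoon lying flat on the table. Loose; origin at the centre of its underside. To be left alone.
Things that resemble listed ones, but are neither listed nor needed, are in the scene too. Leave any pink look-alike of the blue_crock alone.

How it is judged:
By the outcome, as a careful person would: the job done as asked, in the order asked, and still so for the second after the job is handed in, with the robot touching nothing.
It also fails if it takes over 61 s, if anything falls off the work surface, if the arm or the gripper's body presses on something with over 40 N, if the wrist force passes 120 N, or if a joint passes its speed limit or range.

## Robot

A 7-joint arm with a two-finger parallel gripper is mounted at the origin on the work surface. World frame = base frame: x ahead of the robot, y to its left, z up, the work surface at z = 0. Lengths are in m, angles in rad, forces in N, time in s.
With the tool pointing down it reaches from about 0.425 to 0.925 m from the base axis. Payload 6.8 kg.
Tool frame: the origin (TCP) lies midway between the tips of the shut fingers; the grasp point (between the pads) lies 19 mm behind it (env.hold_point_z is the distance from the TCP to the grasp point, in m); z points along the fingers, y is the direction in which the jaws open and shut (so a half turn about z gives the same grasp; the last joint's range is limited). The gripper opens to 88 mm and grips with 3 to 60 N. Pads are 20 mm wide; open, the fingers measure 115 mm over their backs; the gripper's body (75 mm by 178 mm) begins 61 mm behind the grasp point.
Start: joints at [1.229, 0.477, 0.022, 1.555, -0.011, 1.109, -0.083], TCP at [0.156, -0.657, 0.223] pointing down, gripper open.
Joint ranges: [-2.96, 2.96], [-0.34, 2.1], [-1.41, 1.46], [0.24, 2.44], [-1.37, 4.51], [0.17, 1.92], [-2.96, 2.96]. Speed limits (rad/s): [2.39, 2.39, 3.14, 3.14, 3.14, 3.14, 3.14].

## Interface

Orientations are given as a rotation vector (axis times angle).
In Python, from cell import status, snapshot, order, env gives the robot as it stands.
- The arm moves only by the tool move_arm, never from a script. Its argument "plan" is one flat list of numbers, 7 for each row, row after row: the turn, a rotation vector about the tool's x, y, z in degrees, then the shift along the tool's x, y, z in mm, then the finger opening in mm, from 0 to 87.8. A call has 1 to 8 rows; each row shifts and turns the commanded pose from where the row before left it, along the tool's axes as they then stand; what a row does not reach is not made up. A row lasts 1/12 s, in which the tool goes at most 41.7 mm and 7.16 degrees, less where a joint would pass 70% of its speed; a pose out of reach is approached as far as the arm can. A call is refused whole if a number of a shift passes 41.7 or a number of a turn 7.16, either way. A call with a gripper value outside its range is refused whole. The fingers move at their own pace and stop on an object; "grip_force" is the grip in N (left out, the last holds). Time passes only in rows, so rows that do not move let the fingers close. It gives the time, the measured TCP pose, the force and the opening at its end, in the units of the state.
- status.sense(): the state, without advancing time (a new reading comes with each control period).
- snapshot(name): name is "scene" or "top"; returns a dict with "image" (400x640x3 uint8, red, green, blue), "z_map" (400x640 float32, m along the optical axis (not along the pixel's ray), 0 where there is no reading), "intrinsics" (3x3 intrinsics, pixels), "extrinsics" (4x4, takes a point from world to camera coordinates). Camera axes: x right, y down, z forward; pixel columns grow to the right and rows downward; lengths in m; the calibration is good to about 2 mm. A picture is of the moment at which its call begins.
- order.finish_job(): hands the job in, once; it reports no verdict.
The state is a dict: "time": time; "joint_pos": joint angles; "qd": joint speeds; "joint_torque": joint torques, N m; "ee_pos": TCP position; "orientation": TCP orientation; "force": force on the tool from outside, world axes, zero at the start; "moment": the same for the moment, N m; "opening": finger opening in m.
Only numpy, scipy, OpenCV 4.12 (cv2) and the standard library are available. Lean on these libraries where they do the work, as an engineer would, in place of code of your own. Each camera call takes 0.05 s, during which the arm holds its last target. There are 200 camera calls.

## Working session

There is one attempt and no reset: what is moved stays moved. The work goes in short steps, Python scripts to look and compute and a tool call to move; the robot and the scene stay as the last step left them, time stands still between calls to the robot, and variables do not carry over. Pictures are saved under pics/ and viewed, about 8 in all and at most 12, crops included, and the job is handed in when it is done.

Besides the shell and the picture viewer there is one more tool, called after "Request:" by a JSON object that holds its "name" and its "arguments". move_arm: Moves the arm, as the interface text tells. Its arguments: {"type":"object","properties":{"plan":{"type":"array","items":{"type":"number"}},"grip_force":{"type":"number"}},"required":["plan"]}

```bash
ls; mkdir -p pics
python3 - <<'E'
from cell import status, snapshot, order, env
import cv2,numpy as np
print(status.sense()); print(env.hold_point_z)
for n in("scene","top"):
    s=snapshot(n); np.savez(f"pics/{n}0.npz",**{k:s[k] for k in("image","z_map","intrinsics","extrinsics")})
    cv2.imwrite(f"pics/{n}0.png",s["image"][:,:,::-1]); print(s["intrinsics"],s["extrinsics"])
E
```

```text
pics
{'time': 0.0, 'joint_pos': array([ 1.22889109,  0.47778112,  0.02233635,  1.55643802, -0.0114894 ,
        1.10928763, -0.0830548 ]), 'qd': array([ 8.58788961e-04, -4.21652748e-05, -2.62628374e-04, -5.81709680e-04,
        1.06305994e-03,  4.01899545e-04,  6.81866893e-04]), 'joint_torque': array([ 3.27625539e-04, -5.82862616e+01,  1.53476615e+00, -2.72613323e+01,
       -5.42924716e-02,  1.70353992e-02,  1.52739258e-04]), 'ee_pos': array([ 0.15623093, -0.65605854,  0.22170006]), 'orientation': array([-3.11839648e+00, -3.66336557e-01,  5.44079063e-04]), 'force': array([-0.41562996,  0.81270042, -0.14056467]), 'moment': array([-0.03693652,  0.07690116,  0.02947038]), 'opening': 0.08808599909689438}
0.0187
[[451.33545503   0.         311.30151568]
 [  0.         451.33545503 192.79118145]
 [  0.           0.           1.        ]] [[-0.22530052  0.9742773   0.00484048  0.13305627]
 [ 0.63841695  0.15138254 -0.75465696 -0.173354  ]
 [-0.73597791 -0.16693436 -0.6561017   1.70221973]
 [ 0.          0.          0.          1.        ]]
[[410.30091391   0.         323.96811631]
 [  0.         410.30091391 196.08134233]
 [  0.           0.           1.        ]] [[ 0.00642363 -0.99995881 -0.00641143 -0.04909848]
 [-0.98113209 -0.00506349 -0.19327231  0.50611106]
 [ 0.19323189  0.00753197 -0.98112421  1.20899226]
 [ 0.          0.          0.          1.        ]]
```

View pics/scene0.png

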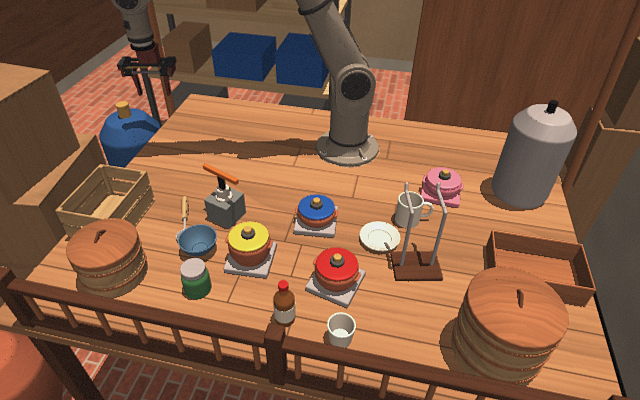

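View pics/top0.png

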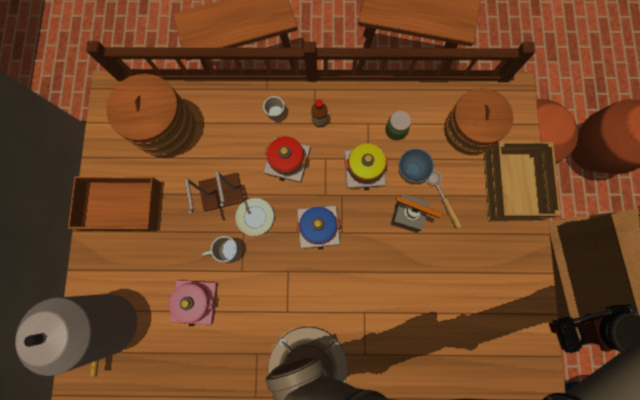

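The scene view shows the orange handle at (220,174), the yellow, red and blue lids at (248,238), (337,262) and (316,208), and the hook at (418,235). The top view shows the handle at (418,207), the yellow, red and blue lids at (367,160), (285,155) and (318,225), and the hook at (220,190). The pink look-alike is at (190,302) in the top view, and I'll leave it alone. Next I'll measure.

```bash
cat > h.py <<'E'
import cv2,numpy as np
from cell import status,snapshot,env
def load(n): return dict(np.load(f"pics/{n}0.npz"))
def ray(s,uv,z):
    K,T=s["intrinsics"],s["extrinsics"];R,t=T[:3,:3],T[:3,3];c=-R.T@t
    d=R.T@np.linalg.solve(K,np.array([uv[0],uv[1],1.]));return c+d*(z-c[2])/d[2]
def cloud(s):
    K,T=s["intrinsics"],s["extrinsics"];v,u=np.mgrid[:400,:640];Z=s["z_map"].astype(float)
    P=np.stack([(u-K[0,2])*Z/K[0,0],(v-K[1,2])*Z/K[1,1],Z],-1)
    return (P-T[:3,3])@T[:3,:3]
def hsv(s): return cv2.cvtColor(s["image"],cv2.COLOR_RGB2HSV)
def blobs(m,amin=15):
    n,l,st,c=cv2.connectedComponentsWithStats(m.astype(np.uint8)*255)
    return [(l==i) for i in range(1,n) if st[i,4]>=amin]
def proj(s,p):
    q=s["intrinsics"]@(s["extrinsics"]@np.append(p,1))[:3];return q[:2]/q[2]
E
python3 - <<'E'
from h import *
for n in("scene","top"):
    s=load(n);C=cloud(s);H=hsv(s)
    print(n)
    lids={"red":((337,262),(285,155),.085),"yel":((248,238),(367,160),.1),"blu":((316,208),(318,225),.07)}
    for k,(a,b,h) in lids.items():
        u,v=a if n=="scene" else b
        w=np.zeros((400,640),bool);w[v-28:v+28,u-28:u+28]=1
        m=w&(C[...,2]>h+.019)&(C[...,2]<h+.032)
        vv,uu=np.nonzero(m); print(k,"stud",m.sum(),C[m].mean(0).round(4),np.median(C[m],0).round(4),"mid uv",uu.mean().round(1),vv.mean().round(1),"ray",ray(s,(uu.mean(),vv.mean()),h+.022).round(4))
        # lid flange circle from points above the lid rim height
        hh={"red":(0,4),"yel":(24,33),"blu":(105,120)}[k]
        m=w&(H[...,0]>=hh[0])&(H[...,0]<=hh[1])&(H[...,1]>150)&(C[...,2]>h-.006)&(C[...,2]<h+.004)
        if m.sum()>10:
            P=C[m][:,:2].astype(np.float32);c,r=cv2.minEnclosingCircle(P);print("   lid flat",m.sum(),np.round(c,4),round(r,4))
    # handle
    m=(H[...,0]>=4)&(H[...,0]<=14)&(H[...,1]>215)&(C[...,2]>.15)&(C[...,2]<.185)
    for b in blobs(m,30):
        P=C[b];vv,uu=np.nonzero(b)
        g=np.array([ray(s,(x,y),.170) for x,y in zip(uu,vv)])
        r=cv2.minAreaRect(P[:,:2].astype(np.float32));print("handle",b.sum(),P.mean(0).round(4),P.min(0).round(3),P.max(0).round(3),r, g.mean(0).round(4))
    # hook: prongs
    u,v=(418,230) if n=="scene" else (215,190)
    w=np.zeros((400,640),bool);w[v-65:v+50,u-50:u+50]=1
    m=w&(C[...,2]>.2)&(C[...,2]<.24)
    for b in blobs(m,4): P=C[b];print("prong",b.sum(),P.min(0).round(3),P.max(0).round(3),np.argwhere(b).mean(0)[::-1].round(0))
s=load("scene");t=load("top")
a=cv2.resize(s["image"][165:290,340:480],None,fx=3,fy=3,interpolation=2);b=cv2.resize(t["image"][150:275,165:305],None,fx=3,fy=3,interpolation=2)
cv2.imwrite("pics/hook.png",np.hstack([a,b])[:590,:840:1][:,:,::-1][:, :800] if 0 else cv2.resize(np.hstack([a,b]),(800,357))[:,:,::-1])
E
```

```text
scene
red stud 49 [0.6349 0.0768 0.1078] [0.6357 0.0765 0.1076] mid uv 336.9 256.4 ray [0.6343 0.0768 0.107 ]
   lid flat 897 [0.6344 0.0771] 0.0552
yel stud 43 [ 0.6075 -0.1718  0.123 ] [ 0.6085 -0.1714  0.1233] mid uv 247.3 228.7 ray [ 0.6067 -0.1722  0.122 ]
   lid flat 725 [ 0.608 -0.173] 0.0555
blu stud 34 [ 0.4197 -0.0252  0.0933] [ 0.4202 -0.0257  0.0935] mid uv 316.2 199.7 ray [ 0.4183 -0.0255  0.092 ]
   lid flat 537 [ 0.4202 -0.0245] 0.054
prong 136 [0.446 0.218 0.201] [0.545 0.248 0.231] [409. 199.]
prong 138 [0.424 0.3   0.201] [0.523 0.331 0.231] [441. 199.]
top
red stud 41 [0.6313 0.0759 0.1084] [0.6312 0.0763 0.1081] mid uv 283.2 151.0 ray [0.6317 0.076  0.107 ]
   lid flat 740 [0.6321 0.075 ] 0.0537
yel stud 39 [ 0.6043 -0.1727  0.1243] [ 0.6032 -0.1724  0.1241] mid uv 367.2 158.6 ray [ 0.6049 -0.1729  0.122 ]
   lid flat 812 [ 0.6058 -0.1743] 0.0547
blu stud 40 [ 0.4161 -0.0266  0.0946] [ 0.4158 -0.0267  0.0948] mid uv 317.0 223.4 ray [ 0.4164 -0.0265  0.092 ]
   lid flat 446 [ 0.417  -0.0288] 0.0511
handle 208 [ 0.4527 -0.3068  0.1759] [ 0.428 -0.366  0.17 ] [ 0.483 -0.245  0.181] ((0.45349234342575073, -0.30533546209335327), (0.12774693965911865, 0.013782411813735962), 68.3284912109375) [ 0.4537 -0.3082  0.17  ]
prong 139 [0.443 0.216 0.2  ] [0.54  0.248 0.233] [219. 189.]
prong 144 [0.422 0.299 0.205] [0.52  0.329 0.233] [189. 196.]
```

View pics/hook.png

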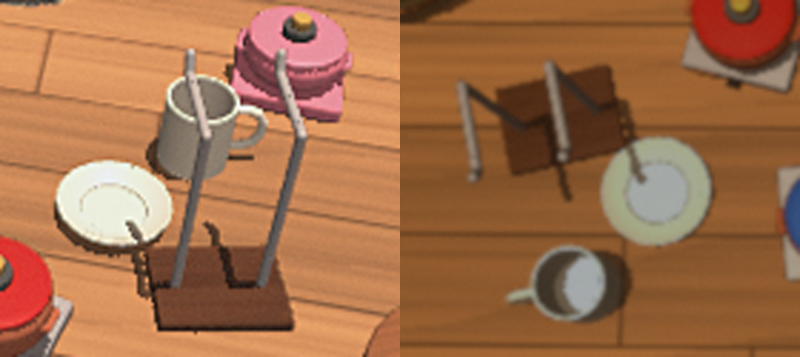

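The hook's open ends face the robot (low x), and the mug is in front of them, so I'll bring the probe in from above. I still need the hook pose and a better fix on the handle.

```bash
cat >> h.py <<'E'
from scipy.spatial.transform import Rotation as Ro
def togo(target,yawx):
    "tool-frame move to TCP target with tool x at world angle yawx(deg), tool straight down"
    s=status.sense();R=Ro.from_rotvec(s["orientation"])
    a=np.radians(yawx);G=Ro.from_matrix(np.array([[np.cos(a),np.sin(a),0],[np.sin(a),-np.cos(a),0],[0,0,-1]]).T)
    print("t",s["time"],"tcp",s["ee_pos"].round(4),"F",s["force"].round(1),"open",round(s["opening"],4),"q",s["joint_pos"].round(2))
    print("turn deg",np.degrees((R.inv()*G).as_rotvec()).round(2),"shift now-frame mm",(R.inv().apply(target-s["ee_pos"])*1e3).round(1),"shift goal-frame",(G.inv().apply(target-s["ee_pos"])*1e3).round(1))
E
python3 - <<'E'
from h import *
for n in("scene","top"):
    s=load(n);C=cloud(s);H=hsv(s)
    m=(H[...,0]>=3)&(H[...,0]<=16)&(H[...,1]>180)&(C[...,2]>.158)&(C[...,2]<.19)&(abs(C[...,0]-.453)<.08)&(abs(C[...,1]+.306)<.09)
    P=C[m];r=cv2.minAreaRect(P[:,:2].astype(np.float32));print(n,"handle",m.sum(),P.mean(0).round(4),r)
    u,v=(418,230) if n=="scene" else (215,190)
    w=np.zeros((400,640),bool);w[v-65:v+50,u-50:u+50]=1
    m=w&(C[...,2]>.2)&(C[...,2]<.24);E=[]
    for b in blobs(m,20):
        P=C[b];f=cv2.fitLine(P[:,:2].astype(np.float32),cv2.DIST_HUBER,0,.01,.01).ravel();d=f[:2]*np.sign(f[0])
        t=(P[:,:2]-f[2:])@d; lo=P[t<t.min()+.004].mean(0);hi=P[t>t.max()-.004].mean(0)
        print(" prong ang",np.degrees(np.arctan2(d[1],d[0])).round(1),"len",np.ptp(t).round(4),"lo",lo.round(4),"hi",hi.round(4))
        E.append((f[2:]+d*t.max(),f[2:]+d*t.min()))
    q=E[1][0]-E[0][0];print(" spacing",np.linalg.norm(q),"x ang",np.degrees(np.arctan2(-q[0],q[1])).round(1), "mid hi",(E[0][0]+E[1][0])/2,"mid lo",(E[0][1]+E[1][1])/2)
togo(np.array([.4535,-.306,.25]),68.3)
E
```

```text
scene handle 214 [ 0.4594 -0.3005  0.1718] ((0.4568662941455841, -0.3032076060771942), (0.1296725869178772, 0.0148566709831357), 68.74110412597656)
 prong ang 13.6 len 0.1026 lo [0.4479 0.2213 0.2282] hi [0.5424 0.2452 0.2065]
 prong ang 14.8 len 0.1007 lo [0.4256 0.304  0.2269] hi [0.5208 0.3268 0.2077]
 spacing 0.0846796654735775 x ang 15.3 mid hi [0.53413039 0.28575215] mid lo [0.43562346 0.26081788]
top handle 266 [ 0.4525 -0.3058  0.1752] ((0.4539070725440979, -0.3047676980495453), (0.12934477627277374, 0.015462609007954597), 68.25054168701172)
 prong ang 14.2 len 0.0988 lo [0.4447 0.2205 0.2292] hi [0.5384 0.2428 0.2109]
 prong ang 13.1 len 0.1002 lo [0.4244 0.3026 0.2284] hi [0.5177 0.3236 0.2119]
 spacing 0.08254943857553665 x ang 13.5 mid hi [0.52982988 0.28373428] mid lo [0.43314889 0.26026222]
t 0.1 tcp [ 0.1562 -0.6561  0.2218] F [-0.4 -0.1  0.9] open 0.0879 q [ 1.23  0.48  0.02  1.56 -0.01  1.11 -0.08]
turn deg [-9.00e-02 -4.00e-02 -5.49e+01] shift now-frame mm [ 370.3 -271.7  -27.8] shift goal-frame [435.2 146.7 -28.2]
```

Request:
{"name": "move_arm", "arguments": {"plan": [0, 0, 0, 31, -22.5, -2.5, 80, 0, 0, 0, 31, -22.5, -2.5, 80, 0, 0, 0, 31, -22.5, -2.5, 80, 0, 0, 0, 31, -22.5, -2.5, 80, 0, 0, 0, 31, -22.5, -2.5, 80, 0, 0, 0, 31, -22.5, -2.5, 80, 0, 0, 0, 31, -22.5, -2.5, 80, 0, 0, 0, 31, -22.5, -2.5, 80], "grip_force": 40}}

```text
time: 0.77
ee_pos: [0.3566, -0.4223, 0.2425]
orientation: [-3.12, -0.366, 0.001]
force: [-0.8, -0.7, -0.0]
opening: 0.0799
```

Request:
{"name": "move_arm", "arguments": {"plan": [0, 0, 0, 31, -22.5, -2.5, 80, 0, 0, 0, 31, -22.5, -2.5, 80, 0, 0, 0, 31, -22.5, -2.5, 80, 0, 0, 0, 31, -22.5, -2.5, 80]}}

```text
time: 1.1
ee_pos: [0.4564, -0.3061, 0.2526]
orientation: [-3.12, -0.366, 0.001]
force: [0.2, -0.4, -0.6]
opening: 0.0799
```

Request:
{"name": "move_arm", "arguments": {"plan": [0, 0, -6.87, 0, 0, 0, 60, 0, 0, -6.87, 0, 0, 0, 60, 0, 0, -6.87, 0, 0, 0, 60, 0, 0, -6.87, 0, 0, 0, 60, 0, 0, -6.87, 0, 0, 0, 60, 0, 0, -6.87, 0, 0, 0, 60, 0, 0, -6.87, 0, 0, 0, 60, 0, 0, -6.87, 0, 0, 0, 60]}}

```text
time: 1.77
ee_pos: [0.4554, -0.3077, 0.2523]
orientation: [-2.593, -1.772, 0.001]
force: [0.1, 0.2, 0.5]
opening: 0.0601
```

Run:
```python
from h import *
togo(np.array([.4553,-.304,.149]),68.5)
s=snapshot("scene");t=snapshot("top")
a=s["image"][120:250,150:300];b=t["image"][140:270,340:490]
cv2.imwrite("pics/a1.png",cv2.resize(np.hstack([a,b]),(800,347),interpolation=2)[:,:,::-1])
```

```text
t 1.7667 tcp [ 0.4554 -0.3077  0.2523] F [0.1 0.2 0.5] open 0.0601 q [ 0.75  0.26 -0.32  1.8   0.09  1.09  0.02]
turn deg [-0.05 -0.01  0.19] shift now-frame mm [  3.4  -1.3 103.3] shift goal-frame [  3.4  -1.4 103.3]
```

View pics/a1.png

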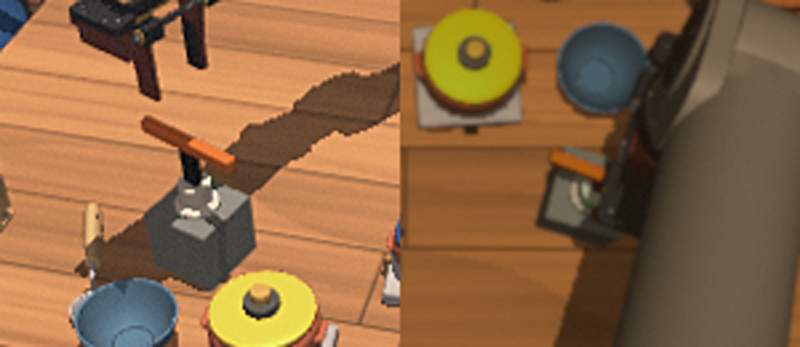

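The fingers straddle the handle in the scene crop: tips near (148,98) and (200,68), handle centre (188,143). The TCP reprojects onto them, so the calibration holds. I'll descend and grip.

Request:
{"name": "move_arm", "arguments": {"plan": [0, 0, 0, 1.7, -0.7, 22, 60, 0, 0, 0, 1.7, -0.6, 22, 60, 0, 0, 0, 0, 0, 22, 60, 0, 0, 0, 0, 0, 22, 60, 0, 0, 0, 0, 0, 15, 60, 0, 0, 0, 0, 0, 0, 60]}}

```text
time: 2.37
ee_pos: [0.4536, -0.3031, 0.1464]
orientation: [-2.598, -1.757, 0.004]
force: [0.0, 0.0, -0.6]
opening: 0.06
```

Request:
{"name": "move_arm", "arguments": {"plan": [0, 0, 0, 0, 0, 0, 0, 0, 0, 0, 0, 0, 0, 0, 0, 0, 0, 0, 0, 0, 0, 0, 0, 0, 0, 0, 0, 0, 0, 0, 0, 0, 0, 0, 0, 0, 0, 0, 0, 0, 0, 0, 0, 0, 0, 0, 0, 0, 0], "grip_force": 40}}

```text
time: 2.95
ee_pos: [0.4559, -0.3043, 0.15]
orientation: [2.599, 1.764, 0.0]
force: [-0.2, 0.8, -0.1]
opening: 0.0167
```

Request:
{"name": "move_arm", "arguments": {"plan": [0, 0, 0, 0, 0, 0, 0, 0, 0, 0, 0, 0, 0, 0, 0, 0, 0, 0, 0, 0, 0]}}

```text
time: 3.2
ee_pos: [0.4558, -0.3042, 0.1498]
orientation: [2.599, 1.765, -0.0]
force: [-1.5, 1.3, 2.3]
opening: 0.0143
```

Request:
{"name": "move_arm", "arguments": {"plan": [0, 0, 0, 0, 0, -10, 0, 0, 0, 0, 0, 0, -20, 0, 0, 0, 0, 0, 0, -25, 0, 0, 0, 0, 0, 0, -25, 0, 0, 0, 0, 0, 0, -25, 0, 0, 0, 0, 0, 0, -25, 0, 0, 0, 0, 0, 0, -20, 0, 0, 0, 0, 0, 0, 0, 0]}}

```text
time: 3.87
ee_pos: [0.4577, -0.305, 0.3046]
orientation: [2.593, 1.761, 0.005]
force: [0.0, -0.5, -1.8]
opening: 0.0137
```

Run:
```python
from h import *
togo(np.array([.6332,.0765,.30]),68.5)
s=snapshot("scene");t=snapshot("top")
a=s["image"][60:230,130:330];
cv2.imwrite("pics/a2.png",cv2.resize(a,(700,595),interpolation=2)[:,:,::-1])
```

```text
t 3.8667 tcp [ 0.4577 -0.305   0.3046] F [ 0.  -0.5 -1.8] open 0.0137 q [ 0.75  0.22 -0.33  1.74  0.08  1.19  0.03]
turn deg [ 0.43  0.07 -0.15] shift now-frame mm [419.3  22.3   4.2] shift goal-frame [419.3  23.4   4.6]
```

View pics/a2.png

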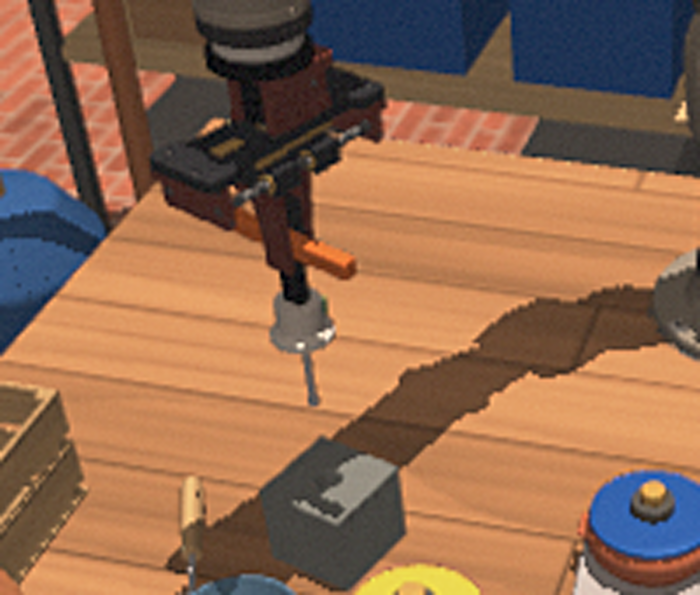

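The probe is lifted and upright. Its tip in the crop, full-image pixel (219.7,175.1), matches the predicted (219.3,174.7). On to the red lid.

Request:
{"name": "move_arm", "arguments": {"plan": [0, 0, 0, 12, 0.6, 0, 0, 0, 0, 0, 22, 1.2, 0, 0, 0, 0, 0, 30, 1.6, 0, 0, 0, 0, 0, 34, 1.8, 0, 0, 0, 0, 0, 34, 1.8, 0, 0, 0, 0, 0, 34, 1.8, 0, 0, 0, 0, 0, 34, 1.8, 0, 0, 0, 0, 0, 34, 1.8, 0, 0]}}

```text
time: 4.63
ee_pos: [0.5531, -0.0885, 0.2979]
orientation: [-2.596, -1.764, 0.003]
force: [0.2, -0.6, -1.3]
opening: 0.0136
```

Request:
{"name": "move_arm", "arguments": {"plan": [0, 0, 0, 34, 1.8, 0, 0, 0, 0, 0, 34, 1.8, 0, 0, 0, 0, 0, 34, 1.8, 0, 0, 0, 0, 0, 33, 1.8, 0, 0, 0, 0, 0, 26, 1.6, 0, 0, 0, 0, 0, 16, 1, 0, 0, 0, 0, 0, 8, 0.5, 0, 0, 0, 0, 0, 0, 0, 0, 0]}}

```text
time: 5.3
ee_pos: [0.631, 0.0788, 0.2984]
orientation: [-2.595, -1.767, 0.002]
force: [0.3, -0.8, -2.5]
opening: 0.0134
```

Request:
{"name": "move_arm", "arguments": {"plan": [0, 0, 0, 0, 0, 0, 0, 0, 0, 0, 0, 0, 0, 0, 0, 0, 0, 0, 0, 0, 0]}}

```text
time: 5.55
ee_pos: [0.6312, 0.0747, 0.2997]
orientation: [2.601, 1.761, -0.001]
force: [1.0, 0.8, -1.1]
opening: 0.0133
```

```bash
cat >> h.py <<'E'
def tipcheck(name,c):
    "c: stud xy. prints predicted tip pixel per camera; saves crops; steel tip from cloud near TCP axis"
    st=status.sense();p=st["ee_pos"];out=[]
    for n in("scene","top"):
        s=snapshot(n);C=cloud(s)
        m=(np.hypot(C[...,0]-p[0],C[...,1]-p[1])<.02)&(C[...,2]>p[2]-.145)&(C[...,2]<p[2]-.075)
        print(n,"tip pred px",proj(s,p-[0,0,.139]).round(1),"stem pts",m.sum(),end=" ")
        if m.sum()>3: print("mean-tcp",(C[m].mean(0)-p).round(4),"minz",C[m][:,2].min().round(4),end="")
        print()
        u,v=proj(s,p-[0,0,.139]).astype(int);x0,y0=max(u-50,0),max(v-50,0)
        out.append(cv2.resize(s["image"][y0:y0+100,x0:x0+100],(400,400),interpolation=2))
    cv2.imwrite(f"pics/{name}.png",np.hstack(out)[:,:,::-1])
E
python3 - <<'E'
from h import *
togo(np.array([.6332,.0765,.25]),68.5)
tipcheck("red1",(.6332,.0765))
E
```

```text
t 5.55 tcp [0.6312 0.0747 0.2997] F [ 1.   0.8 -1.1] open 0.0133 q [ 0.16  0.4  -0.51  1.53  0.2   1.26 -0.76]
turn deg [ 0.02  0.06 -0.31] shift now-frame mm [ 2.5  1.1 49.7] shift goal-frame [ 2.4  1.2 49.7]
scene tip pred px [337.2 241. ] stem pts 40 mean-tcp [ 0.0008  0.0004 -0.1179] minz 0.1608
top tip pred px [281.8 145.5] stem pts 0
```

View pics/red1.png

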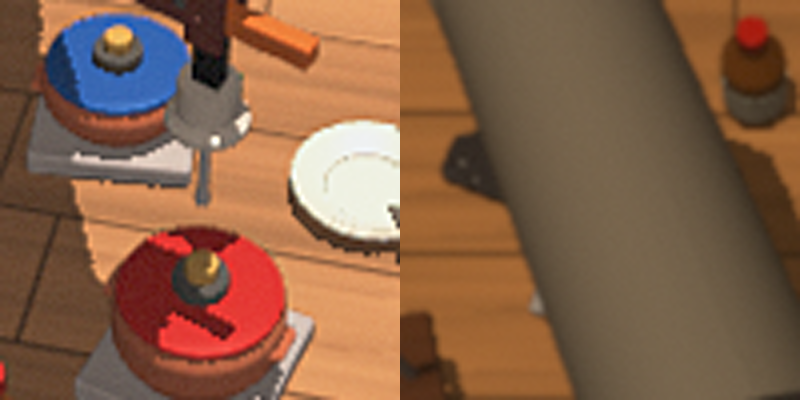

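The tip is at (203,203) in the left crop, directly above the red stud at (205,265). The point cloud puts the tip height at 0.161, as predicted. I'll apply a small correction and descend.

Request:
{"name": "move_arm", "arguments": {"plan": [0, 0, 0, 1.5, 1.3, 10, 0, 0, 0, 0, 1.5, 1.3, 14, 0, 0, 0, 0, 0, 0, 12, 0, 0, 0, 0, 0, 0, 8, 0, 0, 0, 0, 0, 0, 4, 0, 0, 0, 0, 0, 0, 0, 0, 0, 0, 0, 0, 0, 0, 0]}}

```text
time: 6.23
ee_pos: [0.6349, 0.0788, 0.2514]
orientation: [-2.599, -1.765, 0.0]
force: [0.4, 1.0, -1.1]
opening: 0.0136
```

Run:
```python
from h import *
togo(np.array([.6347,.0766,.2415]),68.5)
tipcheck("red2",(.6332,.0765))
```

```text
t 6.2333 tcp [0.6349 0.0788 0.2514] F [ 0.4  1.  -1.1] open 0.0136 q [ 0.15  0.44 -0.51  1.58  0.23  1.17 -0.78]
turn deg [-0.02  0.01 -0.14] shift now-frame mm [-2.1  0.6  9.9] shift goal-frame [-2.1  0.6  9.9]
scene tip pred px [337.8 255.3] stem pts 70 mean-tcp [ 0.0012 -0.001  -0.1293] minz 0.1068
top tip pred px [282.2 149.4] stem pts 0
```

View pics/red2.png

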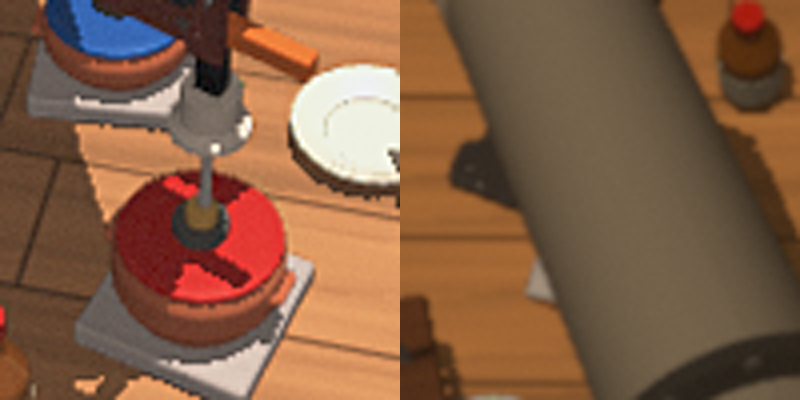

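The tip is at (206,205) against the stud centre at about (202,212), roughly 2 mm too far to +y. I'll correct that and press.

Request:
{"name": "move_arm", "arguments": {"plan": [0, 0, 0, -2, 0.5, 0, 0, 0, 0, 0, 0, 0, 2, 0, 0, 0, 0, 0, 0, 2, 0, 0, 0, 0, 0, 0, 2, 0, 0, 0, 0, 0, 0, 2, 0, 0, 0, 0, 0, 0, 2.2, 0, 0, 0, 0, 0, 0, 0, 0, 0, 0, 0, 0, 0, 0, 0]}}

```text
time: 7.0
ee_pos: [0.635, 0.0767, 0.2418]
orientation: [2.599, 1.764, 0.001]
force: [-0.5, 0.1, 1.9]
opening: 0.0132
```

Run:
```python
from h import *
togo(np.array([.6347,.0766,.2410]),68.5)
s=snapshot("scene");C=cloud(s);p=np.array([.6335,.0765])
m=(np.hypot(C[...,0]-p[0],C[...,1]-p[1])<.011)&(C[...,2]>.088)&(C[...,2]<.112);print(m.sum(),np.sort(C[m][:,2])[::6].round(4))
u,v=proj(s,np.array([*p,.105])).astype(int)
cv2.imwrite("pics/red3.png",cv2.resize(s["image"][v-35:v+35,u-40:u+40],(640,560),interpolation=2)[:,:,::-1])
```

```text
t 7.0 tcp [0.635  0.0767 0.2418] F [-0.5  0.1  1.9] open 0.0132 q [ 0.15  0.45 -0.51  1.6   0.23  1.15 -0.79]
turn deg [ 0.04 -0.02 -0.15] shift now-frame mm [-0.2 -0.2  0.8] shift goal-frame [-0.2 -0.2  0.8]
46 [0.0945 0.0985 0.1001 0.101  0.1023 0.1026 0.105  0.1072]
```

View pics/red3.png

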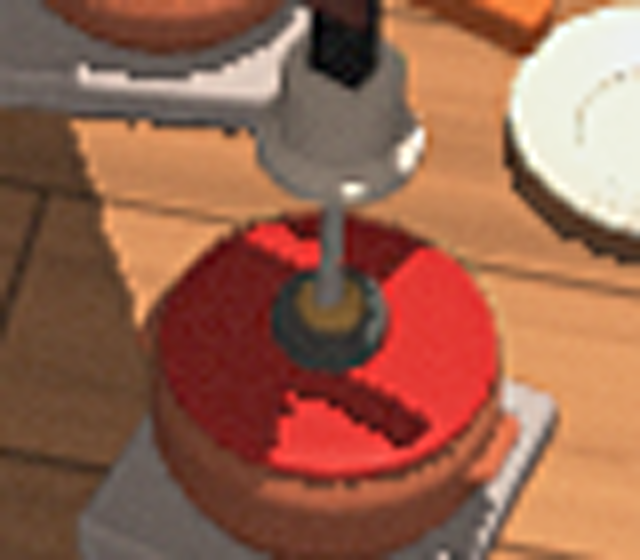

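The tip is centred on the red stud at (330,305) in the crop, and the stud is visibly down. I'll go 1 mm deeper and hold.

Request:
{"name": "move_arm", "arguments": {"plan": [0, 0, 0, 0, 0, 1, 0, 0, 0, 0, 0, 0, 0, 0, 0, 0, 0, 0, 0, 0, 0, 0, 0, 0, 0, 0, 0, 0, 0, 0, 0, 0, 0, 0, 0, 0, 0, 0, 0, 0, 0, 0, 0, 0, 0, 0, 0, 0, 0, 0, 0, 0, 0, 0, 0, 0]}}

```text
time: 7.72
ee_pos: [0.6348, 0.0767, 0.2407]
orientation: [2.599, 1.765, 0.001]
force: [0.5, -0.1, 4.9]
opening: 0.0138
```

Request:
{"name": "move_arm", "arguments": {"plan": [0, 0, 0, 0, 0, 0, 0, 0, 0, 0, 0, 0, 0, 0, 0, 0, 0, 0, 0, 0, 0, 0, 0, 0, 0, 0, 0, 0, 0, 0, 0, 0, 0, 0, 0, 0, 0, 0, 0, 0, 0, 0]}}

```text
time: 8.22
ee_pos: [0.6348, 0.0767, 0.2406]
orientation: [2.599, 1.765, 0.001]
force: [0.8, -0.6, 6.0]
opening: 0.0135
```

Request:
{"name": "move_arm", "arguments": {"plan": [0, 0, 0, 0, 0, -3, 0, 0, 0, 0, 0, 0, -4, 0, 0, 0, 0, 0, 0, -8, 0, 0, 0, 0, 0, 0, -12, 0, 0, 0, 0, 0, 0, -16, 0, 0, 0, 0, 0, 0, -14, 0, 0, 0, 0, 0, 0, 0, 0, 0, 0, 0, 0, 0, 0, 0]}}

```text
time: 8.88
ee_pos: [0.6347, 0.077, 0.2982]
orientation: [2.599, 1.765, 0.001]
force: [0.3, -0.5, -2.3]
opening: 0.0138
```

Run:
```python
from h import *
togo(np.array([.6077,-.1728,.300]),68.5)
```

```text
t 8.8833 tcp [0.6347 0.077  0.2982] F [ 0.3 -0.5 -2.3] open 0.0138 q [ 0.15  0.41 -0.51  1.53  0.21  1.26 -0.76]
turn deg [ 0.04 -0.03 -0.14] shift now-frame mm [-242.1   67.    -1.9] shift goal-frame [-242.3   66.4   -1.8]
```

Request:
{"name": "move_arm", "arguments": {"plan": [0, 0, 0, -10, 2.8, 0, 0, 0, 0, 0, -22, 6.1, 0, 0, 0, 0, 0, -32, 8.8, 0, 0, 0, 0, 0, -34, 9.4, 0, 0, 0, 0, 0, -34, 9.4, 0, 0, 0, 0, 0, -34, 9.4, 0, 0, 0, 0, 0, -32, 8.8, 0, 0, 0, 0, 0, -24, 6.7, 0, 0]}}

```text
time: 9.55
ee_pos: [0.6079, -0.1572, 0.296]
orientation: [-2.602, -1.76, 0.005]
force: [0.9, 0.4, -2.1]
opening: 0.0138
```

Request:
{"name": "move_arm", "arguments": {"plan": [0, 0, 0, -14, 4, 0, 0, 0, 0, 0, -6, 1.6, 0, 0, 0, 0, 0, 0, 0, 5, 0, 0, 0, 0, 0, 0, 10, 0, 0, 0, 0, 0, 0, 10, 0, 0, 0, 0, 0, 0, 5, 0, 0, 0, 0, 0, 0, 0, 0, 0, 0, 0, 0, 0, 0, 0]}}

```text
time: 10.22
ee_pos: [0.6076, -0.1718, 0.2668]
orientation: [-2.597, -1.766, 0.001]
force: [0.6, 0.4, -1.1]
opening: 0.0139
```

Run:
```python
from h import *
togo(np.array([.6077,-.1728,.2555]),68.5)
tipcheck("yel1",0)
```

```text
t 10.2167 tcp [ 0.6076 -0.1718  0.2668] F [ 0.6  0.4 -1.1] open 0.0139 q [ 0.5   0.41 -0.43  1.59  0.18  1.19 -0.35]
turn deg [-0.07 -0.01 -0.05] shift now-frame mm [-0.9  0.5 11.3] shift goal-frame [-0.9  0.5 11.3]
scene tip pred px [247.1 227.4] stem pts 67 mean-tcp [ 0.0008  0.0004 -0.1265] minz 0.1222
top tip pred px [367.  157.2] stem pts 0
```

View pics/yel1.png

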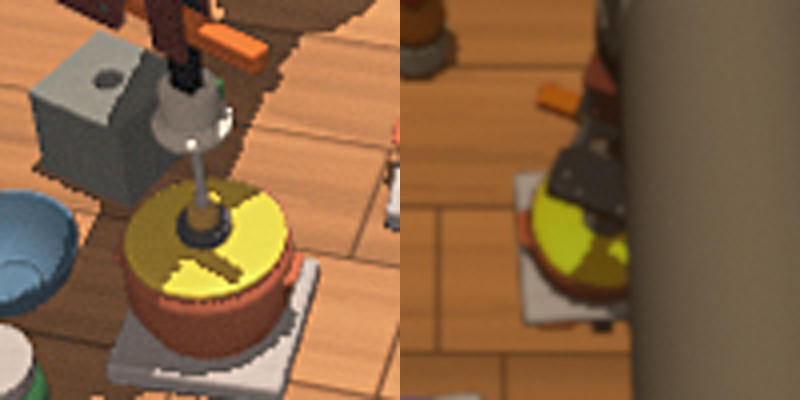

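The tip is at (202,204), centred over the yellow stud at (203,210). Pressing.

Request:
{"name": "move_arm", "arguments": {"plan": [0, 0, 0, -0.5, 0.3, 1.5, 0, 0, 0, 0, 0, 0, 2, 0, 0, 0, 0, 0, 0, 2, 0, 0, 0, 0, 0, 0, 2, 0, 0, 0, 0, 0, 0, 2, 0, 0, 0, 0, 0, 0, 1.7, 0, 0, 0, 0, 0, 0, 0, 0, 0, 0, 0, 0, 0, 0, 0]}}

```text
time: 10.98
ee_pos: [0.6081, -0.1736, 0.2567]
orientation: [2.599, 1.764, 0.001]
force: [-0.4, -0.6, 3.2]
opening: 0.0137
```

Request:
{"name": "move_arm", "arguments": {"plan": [0, 0, 0, 0, 0, 0, 0, 0, 0, 0, 0, 0, 0, 0]}}

```text
time: 11.15
ee_pos: [0.608, -0.1736, 0.2566]
orientation: [2.599, 1.765, 0.001]
force: [-0.4, 0.4, 3.6]
opening: 0.0137
```

Request:
{"name": "move_arm", "arguments": {"plan": [0, 0, 0, 0, 0, 0.8, 0, 0, 0, 0, 0, 0, 0, 0, 0, 0, 0, 0, 0, 0, 0, 0, 0, 0, 0, 0, 0, 0, 0, 0, 0, 0, 0, 0, 0, 0, 0, 0, 0, 0, 0, 0, 0, 0, 0, 0, 0, 0, 0, 0, 0, 0, 0, 0, 0, 0]}}

```text
time: 11.82
ee_pos: [0.6079, -0.1735, 0.2556]
orientation: [2.599, 1.765, 0.0]
force: [0.3, 0.2, 5.0]
opening: 0.0134
```

Request:
{"name": "move_arm", "arguments": {"plan": [0, 0, 0, 0, 0, 0, 0, 0, 0, 0, 0, 0, 0, 0, 0, 0, 0, 0, 0, 0, 0, 0, 0, 0, 0, 0, 0, 0]}}

```text
time: 12.15
ee_pos: [0.6079, -0.1735, 0.2556]
orientation: [2.599, 1.765, 0.0]
force: [1.0, -0.2, 4.7]
opening: 0.0135
```

Request:
{"name": "move_arm", "arguments": {"plan": [0, 0, 0, 0, 0, -3, 0, 0, 0, 0, 0, 0, -4, 0, 0, 0, 0, 0, 0, -8, 0, 0, 0, 0, 0, 0, -12, 0, 0, 0, 0, 0, 0, -12, 0, 0, 0, 0, 0, 0, -5, 0, 0, 0, 0, 0, 0, 0, 0, 0, 0, 0, 0, 0, 0, 0]}}

```text
time: 12.82
ee_pos: [0.6078, -0.1735, 0.2998]
orientation: [2.599, 1.765, 0.0]
force: [0.7, 0.4, -2.2]
opening: 0.0138
```

Run:
```python
from h import *
togo(np.array([.4196,-.0257,.25]),68.5)
```

```text
t 12.8167 tcp [ 0.6078 -0.1735  0.2998] F [ 0.7  0.4 -2.2] open 0.0138 q [ 0.5   0.38 -0.43  1.55  0.17  1.25 -0.34]
turn deg [ 0.03  0.   -0.15] shift now-frame mm [  68.  -229.5   49.7] shift goal-frame [  68.5 -229.3   49.8]
```

Request:
{"name": "move_arm", "arguments": {"plan": [0, 0, 0, 3, -10, 0, 0, 0, 0, 0, 6.2, -21, 0, 0, 0, 0, 0, 9, -31, 0, 0, 0, 0, 0, 9.5, -32, 0, 0, 0, 0, 0, 9.5, -32, 0, 0, 0, 0, 0, 9.5, -32, 0, 0, 0, 0, 0, 9, -31, 0, 0, 0, 0, 0, 7, -22, 0, 0]}}

```text
time: 13.48
ee_pos: [0.4314, -0.0355, 0.2986]
orientation: [-2.597, -1.766, 0.003]
force: [0.4, -0.0, -1.8]
opening: 0.0138
```

Request:
{"name": "move_arm", "arguments": {"plan": [0, 0, 0, 4, -13, 0, 0, 0, 0, 0, 1.3, -5.5, 0, 0, 0, 0, 0, 0, 0, 10, 0, 0, 0, 0, 0, 0, 14, 0, 0, 0, 0, 0, 0, 14, 0, 0, 0, 0, 0, 0, 12, 0, 0, 0, 0, 0, 0, 7, 0, 0, 0, 0, 0, 0, 0, 0]}}

```text
time: 14.15
ee_pos: [0.4191, -0.0264, 0.2404]
orientation: [-2.598, -1.762, 0.004]
force: [1.0, -0.1, -1.9]
opening: 0.014
```

Request:
{"name": "move_arm", "arguments": {"plan": [0, 0, 0, 0, 0, 0, 0, 0, 0, 0, 0, 0, 0, 0]}}

```text
time: 14.32
ee_pos: [0.4203, -0.0259, 0.2428]
orientation: [2.599, 1.764, 0.001]
force: [-1.1, -0.2, -0.9]
opening: 0.0142
```

Run:
```python
from h import *
togo(np.array([.4196,-.0257,.2257]),68.5)
tipcheck("blu1",0)
```

```text
t 14.3167 tcp [ 0.4203 -0.0259  0.2428] F [-1.1 -0.2 -0.9] open 0.0142 q [ 0.46  0.06 -0.56  2.07  0.04  1.02 -0.5 ]
turn deg [ 0.03 -0.03 -0.17] shift now-frame mm [-0.1 -0.7 17.1] shift goal-frame [-0.1 -0.7 17.1]
scene tip pred px [315.9 197.1] stem pts 36 mean-tcp [ 1.000e-04  5.000e-04 -1.178e-01] minz 0.0985
top tip pred px [316.7 221.6] stem pts 0
```

View pics/blu1.png

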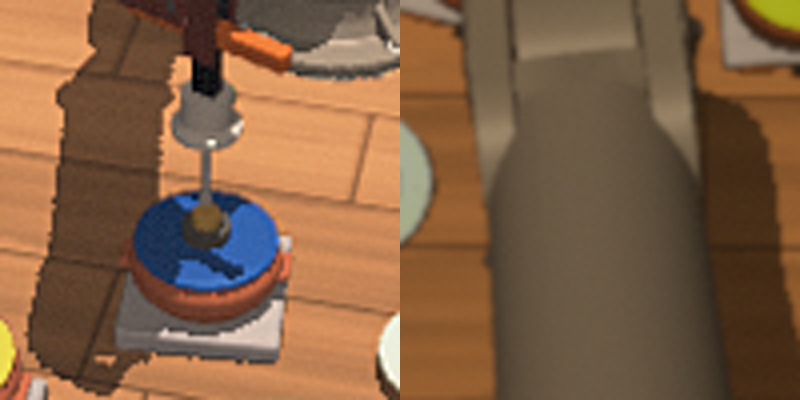

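The tip is at (206,204), centred over the blue stud at (207,212). Pressing.

Request:
{"name": "move_arm", "arguments": {"plan": [0, 0, 0, 0, -0.5, 4, 0, 0, 0, 0, 0, 0, 4, 0, 0, 0, 0, 0, 0, 3, 0, 0, 0, 0, 0, 0, 2, 0, 0, 0, 0, 0, 0, 2, 0, 0, 0, 0, 0, 0, 2, 0, 0, 0, 0, 0, 0, 0, 0, 0, 0, 0, 0, 0, 0, 0]}}

```text
time: 15.08
ee_pos: [0.4194, -0.0255, 0.2257]
orientation: [2.599, 1.765, 0.001]
force: [0.3, -0.3, 3.9]
opening: 0.0139
```

Request:
{"name": "move_arm", "arguments": {"plan": [0, 0, 0, 0, 0, 0, 0, 0, 0, 0, 0, 0, 0, 0]}}

```text
time: 15.25
ee_pos: [0.4193, -0.0255, 0.2256]
orientation: [2.599, 1.765, 0.001]
force: [0.8, 0.5, 3.6]
opening: 0.0139
```

Request:
{"name": "move_arm", "arguments": {"plan": [0, 0, 0, 0, 0, 0.3, 0, 0, 0, 0, 0, 0, 0, 0, 0, 0, 0, 0, 0, 0, 0, 0, 0, 0, 0, 0, 0, 0, 0, 0, 0, 0, 0, 0, 0, 0, 0, 0, 0, 0, 0, 0, 0, 0, 0, 0, 0, 0, 0, 0, 0, 0, 0, 0, 0, 0]}}

```text
time: 15.92
ee_pos: [0.4195, -0.0255, 0.2256]
orientation: [2.599, 1.764, 0.001]
force: [0.0, 0.5, 6.5]
opening: 0.014
```

Request:
{"name": "move_arm", "arguments": {"plan": [0, 0, 0, 0, 0, 0, 0, 0, 0, 0, 0, 0, 0, 0, 0, 0, 0, 0, 0, 0, 0, 0, 0, 0, 0, 0, 0, 0]}}

```text
time: 16.25
ee_pos: [0.4194, -0.0255, 0.2255]
orientation: [2.599, 1.764, 0.001]
force: [-0.8, 0.1, 5.2]
opening: 0.0138
```

Request:
{"name": "move_arm", "arguments": {"plan": [0, 0, 0, 0, 0, -3, 0, 0, 0, 0, 0, 0, -6, 0, 0, 0, 0, 0, 0, -14, 0, 0, 0, 0, 0, 0, -22, 0, 0, 0, 0, 0, 0, -25, 0, 0, 0, 0, 0, 0, -25, 0, 0, 0, 0, 0, 0, -15, 0, 0, 0, 0, 0, 0, 0, 0]}}

```text
time: 16.92
ee_pos: [0.4202, -0.0253, 0.338]
orientation: [2.597, 1.763, 0.005]
force: [-0.1, 0.1, -1.8]
opening: 0.0137
```

Run:
```python
from h import *
togo(np.array([.4828,.2722,.39]),104.1)
```

```text
t 16.9167 tcp [ 0.4202 -0.0253  0.338 ] F [-0.1  0.1 -1.8] open 0.0137 q [ 0.48 -0.03 -0.54  1.93 -0.02  1.23 -0.44]
turn deg [ 2.600e-01  2.000e-02 -3.575e+01] shift now-frame mm [299.7 -51.4 -51.9] shift goal-frame [273.3 133.2 -52. ]
```

Request:
{"name": "move_arm", "arguments": {"plan": [0, 0, -5.1, 0, 0, -8, 0, 0, 0, -5.1, 0, 0, -8, 0, 0, 0, -5.1, 0, 0, -8, 0, 0, 0, -5.1, 0, 0, -8, 0, 0, 0, -5.1, 0, 0, -8, 0, 0, 0, -5.1, 0, 0, -7, 0, 0, 0, -5.1, 0, 0, -5, 0, 0, 0, 0, 9, 4.4, 0, 0]}}

```text
time: 17.58
ee_pos: [0.4206, -0.0171, 0.3864]
orientation: [-1.932, -2.476, 0.002]
force: [0.4, -1.0, -1.4]
opening: 0.0141
```

Request:
{"name": "move_arm", "arguments": {"plan": [0, 0, 0, 18, 8.8, 0, 0, 0, 0, 0, 26, 12.7, 0, 0, 0, 0, 0, 29, 14.1, 0, 0, 0, 0, 0, 29, 14.1, 0, 0, 0, 0, 0, 29, 14.1, 0, 0, 0, 0, 0, 29, 14.1, 0, 0, 0, 0, 0, 29, 14.1, 0, 0, 0, 0, 0, 26, 12.7, 0, 0]}}

```text
time: 18.25
ee_pos: [0.4696, 0.2209, 0.3856]
orientation: [-1.934, -2.473, 0.002]
force: [0.6, -0.2, -0.5]
opening: 0.0136
```

Request:
{"name": "move_arm", "arguments": {"plan": [0, 0, 0, 20, 9.7, 0, 0, 0, 0, 0, 16, 7.8, 0, 0, 0, 0, 0, 10, 4.8, 0, 0, 0, 0, 0, 3, 1.4, 0, 0, 0, 0, 0, 0, 0, 0, 0, 0, 0, 0, 0, 0, 0, 0, 0, 0, 0, 0, 0, 0, 0]}}

```text
time: 18.83
ee_pos: [0.4817, 0.2703, 0.387]
orientation: [1.935, 2.474, -0.001]
force: [-0.2, -0.3, -0.9]
opening: 0.014
```

Run:
```python
from h import *
togo(np.array([.4828,.2722,.34]),104.1)
s=snapshot("scene");C=cloud(s);p=status.sense()["ee_pos"]
m=(np.hypot(C[...,0]-p[0],C[...,1]-p[1])<.02)&(C[...,2]>p[2]-.145)&(C[...,2]<p[2]-.075)
print(m.sum(),(C[m].mean(0)-p).round(4),C[m][:,2].min().round(4))
cv2.imwrite("pics/hk1.png",cv2.resize(s["image"][90:290,330:500],(510,600),interpolation=2)[:,:,::-1])
```

```text
t 18.8333 tcp [0.4817 0.2703 0.387 ] F [-0.2 -0.3 -0.9] open 0.014 q [ 0.03  0.25 -0.8   1.58  0.18  1.39 -0.54]
turn deg [-0.01  0.06 -0.17] shift now-frame mm [ 1.6  1.5 47. ] shift goal-frame [ 1.6  1.5 47. ]
53 [ 0.0017 -0.0013 -0.1158] 0.2448
```

View pics/hk1.png

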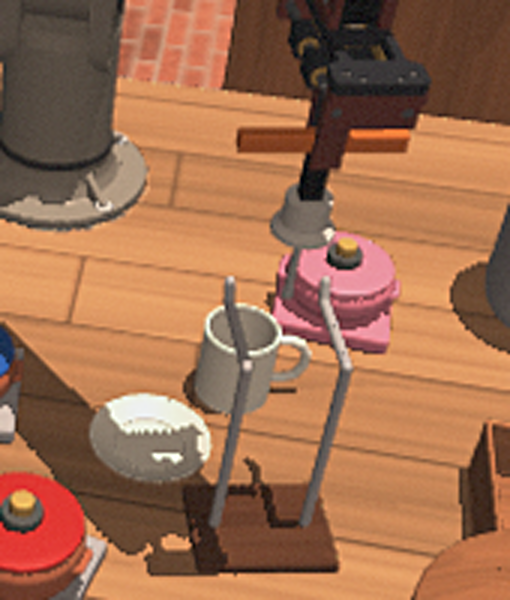

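The probe hangs straight above the hook, with its tip at (288,297) between the prongs at (230,280) and (325,285). The handle is centred in the fingers. Before descending I'll check numerically how far the mug is from the stem's path.

Run:
```python
from h import *
seat=np.array([.4815,.2722])
for n in("top","scene"):
    s=load(n);C=cloud(s)
    for lo,hi in((.03,.1),(.1,.2)):
        m=(C[...,2]>lo)&(C[...,2]<hi)&(np.hypot(*(C[...,:2]-seat).transpose(2,0,1))<.14)
        d=C[m][:,:2]-seat;r=np.hypot(*d.T);o=np.argsort(r)[:200:25];print(n,lo,m.sum(),r[o].round(3),C[m][o].round(3).tolist()[:4])
```

```text
top 0.03 189 [0.057 0.06  0.065 0.11  0.114 0.122 0.129 0.137] [[0.532, 0.245, 0.084], [0.513, 0.324, 0.087], [0.537, 0.238, 0.06], [0.376, 0.242, 0.085]]
top 0.1 85 [0.057 0.059 0.061 0.064] [[0.512, 0.321, 0.117], [0.532, 0.241, 0.135], [0.519, 0.321, 0.127], [0.537, 0.24, 0.165]]
scene 0.03 430 [0.059 0.063 0.065 0.066 0.068 0.069 0.105 0.107] [[0.515, 0.321, 0.096], [0.539, 0.247, 0.031], [0.52, 0.325, 0.034], [0.521, 0.326, 0.087]]
scene 0.1 221 [0.057 0.062 0.064 0.065 0.065 0.066 0.067 0.068] [[0.534, 0.25, 0.195], [0.54, 0.249, 0.112], [0.522, 0.322, 0.138], [0.522, 0.323, 0.115]]
```

Request:
{"name": "move_arm", "arguments": {"plan": [0, 0, 0, 1.5, 1.5, 10, 0, 0, 0, 0, 0, 0, 18, 0, 0, 0, 0, 0, 0, 22, 0, 0, 0, 0, 0, 0, 22, 0, 0, 0, 0, 0, 0, 22, 0, 0, 0, 0, 0, 0, 22, 0, 0, 0, 0, 0, 0, 20, 0, 0, 0, 0, 0, 0, 16, 0]}}

```text
time: 19.55
ee_pos: [0.4822, 0.2722, 0.2329]
orientation: [-1.934, -2.475, 0.003]
force: [0.1, 0.9, -1.7]
opening: 0.0133
```

Request:
{"name": "move_arm", "arguments": {"plan": [0, 0, 0, 0, 0, 10, 0, 0, 0, 0, 0, 0, 7, 0, 0, 0, 0, 0, 0, 5, 0, 0, 0, 0, 0, 0, 0, 0, 0, 0, 0, 0, 0, 0, 0]}}

```text
time: 19.97
ee_pos: [0.483, 0.2736, 0.2137]
orientation: [1.933, 2.476, 0.001]
force: [0.3, -0.5, -1.3]
opening: 0.0137
```

Run:
```python
from h import *
togo(np.array([.4828,.2722,.2035]),104.1)
s=snapshot("scene");C=cloud(s);H=hsv(s)
m=(H[...,0]>=3)&(H[...,0]<=16)&(H[...,1]>180)&(C[...,2]>.2)&(C[...,2]<.26)&(abs(C[...,0]-.483)<.06)&(abs(C[...,1]-.272)<.09)
P=C[m];print(m.sum(),P.min(0).round(4),P.max(0).round(4),cv2.minAreaRect(P[:,:2].astype(np.float32)))
cv2.imwrite("pics/hk2.png",cv2.resize(s["image"][130:290,350:490],(525,600),interpolation=2)[:,:,::-1])
```

```text
t 19.9667 tcp [0.483  0.2736 0.2137] F [ 0.3 -0.5 -1.3] open 0.0137 q [-0.02  0.39 -0.76  1.82  0.3   1.06 -0.65]
turn deg [ 0.05 -0.01 -0.05] shift now-frame mm [-1.3 -0.5 10.2] shift goal-frame [-1.3 -0.5 10.2]
159 [0.475  0.2106 0.2221] [0.5085 0.3338 0.2439] ((0.48446184396743774, 0.27099958062171936), (0.0185592919588089, 0.1257910132408142), 14.72032642364502)
```

Request:
{"name": "move_arm", "arguments": {"plan": [0, 0, 0, 0, 0, 3, 0, 0, 0, 0, 0, 0, 3, 0, 0, 0, 0, 0, 0, 2, 0, 0, 0, 0, 0, 0, 1, 0, 0, 0, 0, 0, 0, 0, 0, 0, 0, 0, 0, 0, 0, 0]}}

```text
time: 20.52
ee_pos: [0.4827, 0.2734, 0.2046]
orientation: [1.933, 2.476, -0.0]
force: [-1.3, -1.3, 4.9]
opening: 0.0137
```

Request:
{"name": "move_arm", "arguments": {"plan": [0, 0, 0, 0, 0, 0.7, 0, 0, 0, 0, 0, 0, 0, 0, 0, 0, 0, 0, 0, 0, 0]}}

```text
time: 20.77
ee_pos: [0.4828, 0.2734, 0.2045]
orientation: [1.933, 2.476, 0.0]
force: [-3.0, -3.5, 10.1]
opening: 0.0136
```

The handle is on the prongs. I'll ease off, open slowly, and check before withdrawing.

Request:
{"name": "move_arm", "arguments": {"plan": [0, 0, 0, 0, 0, -0.8, 0, 0, 0, 0, 0, 0, 0, 0, 0, 0, 0, 0, 0, 0, 0], "grip_force": 10}}

```text
time: 21.02
ee_pos: [0.4829, 0.2736, 0.2045]
orientation: [1.933, 2.476, 0.001]
force: [-0.4, -1.3, 3.0]
opening: 0.0137
```

Request:
{"name": "move_arm", "arguments": {"plan": [0, 0, 0, 0, 0, 0, 16, 0, 0, 0, 0, 0, 0, 18, 0, 0, 0, 0, 0, 0, 21, 0, 0, 0, 0, 0, 0, 25, 0, 0, 0, 0, 0, 0, 30, 0, 0, 0, 0, 0, 0, 36, 0, 0, 0, 0, 0, 0, 42, 0, 0, 0, 0, 0, 0, 42]}}

```text
time: 21.68
ee_pos: [0.4827, 0.2734, 0.2042]
orientation: [1.933, 2.477, 0.0]
force: [-0.1, 0.1, 0.3]
opening: 0.0418
```

Run:
```python
from h import *
togo(np.array([.4828,.2722,.3035]),104.1)
s=snapshot("scene");C=cloud(s);H=hsv(s)
m=(H[...,0]>=3)&(H[...,0]<=16)&(H[...,1]>180)&(C[...,2]>.2)&(C[...,2]<.26)&(abs(C[...,0]-.483)<.06)&(abs(C[...,1]-.272)<.09)
P=C[m];print(m.sum(),P.min(0).round(4),P.max(0).round(4),cv2.minAreaRect(P[:,:2].astype(np.float32)))
```

```text
t 21.6833 tcp [0.4827 0.2734 0.2042] F [-0.1  0.1  0.3] open 0.0418 q [-0.03  0.4  -0.76  1.83  0.31  1.04 -0.66]
turn deg [ 0.   -0.   -0.05] shift now-frame mm [ -1.2  -0.2 -99.3] shift goal-frame [ -1.2  -0.2 -99.3]
159 [0.475  0.2096 0.2119] [0.5071 0.3331 0.2337] ((0.4859447181224823, 0.2708736062049866), (0.016674373298883438, 0.12452416867017746), 15.142093658447266)
```

Released and sitting at the right height. Now I'll withdraw straight up, then take a last look from both cameras.

Request:
{"name": "move_arm", "arguments": {"plan": [0, 0, 0, 0, 0, -5, 42, 0, 0, 0, 0, 0, -10, 42, 0, 0, 0, 0, 0, -15, 42, 0, 0, 0, 0, 0, -25, 42, 0, 0, 0, 0, 0, -25, 42, 0, 0, 0, 0, 0, -25, 42, 0, 0, 0, 0, 0, -25, 42, 0, 0, 0, 0, 0, -15, 42]}}

```text
time: 22.4
ee_pos: [0.4831, 0.2743, 0.3533]
orientation: [1.931, 2.476, 0.006]
force: [-0.2, 0.2, 0.2]
opening: 0.042
```

Request:
{"name": "move_arm", "arguments": {"plan": [0, 0, 0, 0, -30, 0, 42, 0, 0, 0, 0, -30, 0, 42, 0, 0, 0, 0, -20, 0, 42, 0, 0, 0, 0, 0, 0, 42, 0, 0, 0, 0, 0, 0, 42, 0, 0, 0, 0, 0, 0, 42, 0, 0, 0, 0, 0, 0, 42, 0, 0, 0, 0, 0, 0, 42]}}

```text
time: 23.07
ee_pos: [0.4059, 0.2541, 0.3492]
orientation: [-1.933, -2.475, -0.0]
force: [0.2, -0.1, -0.4]
opening: 0.0421
```

Run:
```python
from h import *
def H2():
    s=snapshot("scene");C=cloud(s);H=hsv(s)
    m=(H[...,0]>=3)&(H[...,0]<=16)&(H[...,1]>180)&(C[...,2]>.2)&(C[...,2]<.26)&(abs(C[...,0]-.483)<.06)&(abs(C[...,1]-.272)<.09)
    P=C[m];print(m.sum(),P.min(0).round(4),P.max(0).round(4),cv2.minAreaRect(P[:,:2].astype(np.float32)));return s
H2();[snapshot("top") for _ in range(8)];s=H2();t=snapshot("top")
o=load("scene");d=np.abs(s["image"].astype(int)-o["image"]).max(2)
print(status.sense()["ee_pos"],status.sense()["force"])
a=cv2.resize(s["image"],(640,400));b=cv2.resize(s["image"][150:290,350:490],(400,400),interpolation=2)
cv2.imwrite("pics/end.png",cv2.resize(np.hstack([a[60:360,150:500],cv2.resize(b,(300,300)),t["image"][100:400,160:310]]),(800,300))[:,:,::-1])
```

```text
323 [0.4629 0.2096 0.208 ] [0.5074 0.3345 0.2343] ((0.48632654547691345, 0.27306506037712097), (0.016622118651866913, 0.12986478209495544), 15.112472534179688)
317 [0.4637 0.2095 0.2123] [0.508  0.3359 0.2344] ((0.48582786321640015, 0.272789865732193), (0.0189439058303833, 0.12969082593917847), 16.776891708374023)
[0.40507373 0.25397324 0.34923448] [-0.93277694  0.11202028  0.51756088]
```

View pics/end.png

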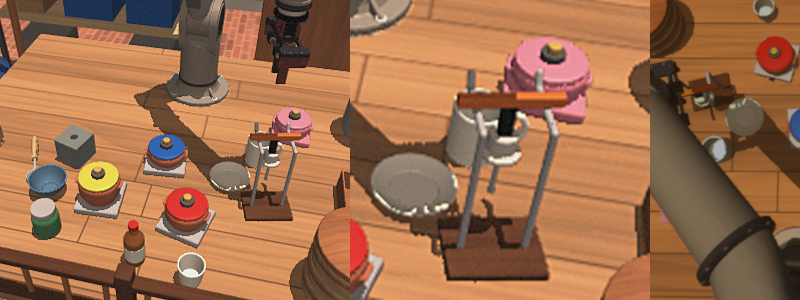

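The probe hangs level across both prongs: handle at (512,100) in the middle crop, neck between the prongs, housing below. The bystanders are where they were.

```bash
python3 -c "
from cell import order
print(order.finish_job())"
```

```text
the job is handed in; nothing more can be done
None
```

The temperature round is done and handed in at about 23.5 s of the 61 s allowed; the hand-in gave no verdict.

- **Readings:** I lifted the probe from its dock and pressed the red, yellow and blue studs in that order. The arm's position put each stud about 7 to 7.5 mm down, held for about a second, with a force reading of about 5 to 6 N.
- **Hanging:** I lowered the probe from above onto both prongs, let go and backed the arm away. In the last two scene views the handle's centre, at about (0.486, 0.273), moved by about 0.5 mm. That is within 2 to 3 mm of the seat position from the same camera.
- **Bystanders:** The last picture showed the crockery, bottle, jar and spoon in their places, judged by eye only.

**Where checks were weaker or disagreed:**
- The two cameras differed by about 2 to 3 mm in x, so I used their average plus a 1 to 2 mm correction from the close-up of the red stud.
- The arm hid the studs from the top camera, so only the scene camera confirmed the tip was centred. I viewed the red stud while it was pressed; the yellow and blue studs I viewed only with the tip just above.
- The handle's fitted angle changed from 15.1 to 16.8 degrees between the last two views. I took this as noise in the fit.

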